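Earth the fingers, then press the heat sink onto its pad

ROBOT

A 6-joint arm with a two-finger parallel gripper is mounted at the origin on the work surface; the furniture and walls round the work are solid. World frame = base frame: x ahead of the robot, y to its left, z up, the work surface at z = 0. Lengths are in mm, angles in degrees, forces in N, time in s.
With the tool pointing down it reaches from about 325 to 925 mm from the base axis. Payload 3.1 kg.
Tool frame: the origin (TCP) lies at the very end of the fingers, on their centre line; the grasp point (between the pads) lies grasp_offset behind it (grasp_offset is the distance from the TCP to the grasp point, in mm); z points along the fingers, y is the line along which they close (so a half turn about z gives the same grasp; the last joint's range is limited). The gripper opens to 85 mm and grips with 20 to 120 N. Pads are 22 mm wide; open, the fingers measure 114 mm over their backs; the gripper's body (76 mm by 85 mm) begins 54 mm behind the grasp point. The pads swing forward as they close: fully open they stand 13 mm farther back than shut.
Start: joints at [-82.116, 12.427, 92.441, -0, 75.132, -6.429], TCP at [154.527, -605.608, 231.3] pointing down, gripper open.
Joint ranges: [-157.48, 157.48], [-44.54, 120.13], [17.64, 146.25], [-64.5, 244.5], [7.68, 150.69], [-147.95, 147.95]. Speed limits (degrees/s): [159.86, 159.86, 180, 180, 180, 180].

INTERFACE

Orientations are given as [roll, pitch, yaw] about the fixed x, y, z axes, in that order (R = Rz(yaw) Ry(pitch) Rx(roll)).
In Python, from station import * gives the robot as it stands. Calls block until the motion is done:
- goto(position, orientation): joint-space move of the TCP to a pose.
- move_l(position, attitude=None, speed=150): straight line of the TCP; attitude=None keeps the orientation; speed is the mean speed in mm/s.
- move_j(angles): joint-space move.
- grip(opening, squeeze=None): finger opening in mm; squeeze is the grip in N (None keeps the last); returns when the fingers have stopped.
- wait(seconds).
- solve_ik(position, orientation): joint angles nearest the present ones, or None.
- get_obs(): the state.
- get_image(name): name is "scene" or "top" or "wrist"; returns the picture (400x640x3 uint8, red, green, blue); there is no depth.
- get_calibration(name): a dict with "fx", "fy", "cx", "cy" (pixels), "R" (3x3) and "t" (3): a world point X has camera coordinates R X + t; the wrist camera has in their place "mount" (4x4, takes a point from camera to tool coordinates, whose origin is the TCP and whose axes are the flange's). Camera axes: x right, y down, z forward; pixel columns grow to the right and rows downward; lengths in mm; the calibration is good to about 2 mm. A picture is of the moment at which its call begins: read the wrist's pose just before it. get_calibration takes no time and is no camera call.
A pose or a line that the arm cannot do raises Unreachable and nothing moves.
- sign_off(): hands the job in; it is judged then, once.
Trained networks look in the newest picture that a camera, given by its name, has taken for a name from the list of things; names that differ only in an ending like _2 or _b are one class to them, and where a whole thing is asked for, a point or a joint stands for the part that bears it (a point fixed in the world has none). Each returns a list of dicts, best first, with "score" (0 to 1); they miss things now and then, are a little off and sometimes report something else, mostly with a low value. They report only what shows in the picture. A call takes as long as a camera call. They do not tell look-alikes from the thing itself.
- spot_in(name, camera): "extent" ([centre column, centre row, width, height] in pixels, round what is visible of it).
- regions_of(name, camera): "region" (400x640 bool, what is visible of it) and "extent" ([centre column, centre row, width, height] in pixels, round what is visible of it).
The state is a dict: "t": time; "joint_pos": joint angles; "qvel": joint speeds; "effort": joint torques, N m; "tcp_pos": TCP position; "ee_rot": TCP orientation; "wrist_force": force on the tool from outside, world axes, zero at the start; "moment": the same for the moment, N m; "grip_width": finger opening in mm; "grip_force": force on a finger pad.
Only numpy, scipy, OpenCV 4.12 (cv2) and the standard library are available. Lean on these libraries where they do the work, as an engineer would, in place of code of your own. Each camera call takes 0.05 s, during which the arm holds its last target. There are 200 camera calls.

TASK

First discharge static: with the fingertips push the wide steel dome of the earthing box in so that it stays down. Then press lightly on top of the finned heat sink on the computer board that lies on the bare bench, for about a second, so that it beds on its soft pad, and withdraw. Do not touch the heat sink before the dome is in, press neither hard, grasp or lift nothing, and leave alone the board with its fan, the small strap stud on the earthing box, the memory modules, the bottle and the screwdriver.

Things in the scene. Friction and masses are not known exactly. Their poses are not given: they have to be found in the camera images.
- earth_box: grey earthing box, fixed on the bench, 60 (x) x 110 (y) x 27 mm high, origin at the centre of its underside, z up. On top it has a wide steel dome 33 mm across (24 mm from the centre to its +y side), and a small fixed mushroom-shaped strap stud, 20 mm base, 37 mm above the bench (34 mm to its -y side), which must be left alone.
- dome: the steel dome, 33 mm across; its origin lies on its axis 16 mm below its crown, its x, y, z axes are those of the box. It slides straight down by up to 8 mm into the box: it starts to move at about 3 N, needs about 5.4 N at full depth, and stays where it is left. It counts as pushed in when it is 2 mm or more down.
- dome_top (a point): crown of the dome, on its axis; 46 mm above the bench when out, moves down with the dome. The crown is nearly flat over 14 mm.
- board: green computer board with a plain white metal plate, a round fan and a connector bracket, fixed on the bare bench (not the one far off on the pink foam sheet), 131 (x) x 199 (y) x 38 mm, origin under its middle, z up. The plate's top is 24 mm above the bench; the fan, 50 mm across and 35 mm high above the bench, has its centre at x +36, y +31 mm in the board's frame.
- heat_sink: loose finned heat sink, 40 x 40 x 19 mm, 45 g, origin at the centre of its underside, z up. It rests on the pad, its flat top about 45 mm above the bench, 10 mm higher than the fan beside it; the fins' tops act as one flat face.
- pad_spot (a point): top centre of the pad's place on the board, about 26 mm above the bench, at x -22, y +30 mm in the board's frame; fixed to the board.
- pad (a joint): how far the soft pad, 44 x 44 mm, under the heat sink is compressed, in m: about 0.0002 under the heat sink alone, springs back when released, 2.5 N for each mm, at most 0.004.
- memory_card_1: loose memory module lying flat, 30 x 67 x 9 mm, origin at the centre of its underside; beside the earthing box; leave alone.
- memory_card_2: another loose memory module of the same shape, on the other side of the earthing box; leave alone.
- flux_bottle: loose white dropper bottle standing upright, 33 mm across, 90 mm high, origin at the centre of its underside; leave alone.
- screwdriver: loose screwdriver with black handle lying down, 146 mm long along its own y, 23 mm thick, origin on the bench under its middle; leave alone.
- strap_stud: the small fixed mushroom-shaped steel strap stud on the earthing box, base 20 mm across, 10 mm high; origin at the centre of its underside, on top of the box; leave alone.
Things that resemble listed ones, but are neither listed nor needed, are in the scene too. Of the things that look like the earth_box, the largest one is meant.

How it is judged:
By the outcome, as a careful person would: the job done as asked, in the order asked, and still so for the second after the job is handed in, with the robot touching nothing.
It also fails if it takes over 51 s, if anything falls off the work surface, if the arm or the gripper's body presses on something with over 40 N, if the wrist force passes 120 N, or if a joint passes its speed limit or range.

## Working session

There is one attempt and no reset: what is moved stays moved. The work goes in short steps, each a Python script; the robot and the scene stay as the last script left them, time stands still between calls to the robot, and variables do not carry over. Pictures are saved under pics/ and viewed, at most 10 in all, crops included, and the job is handed in when it is done.

```bash
mkdir -p pics
cat > h.py <<'E'
from station import *
import numpy as np, cv2
def save(n,im): cv2.imwrite('pics/'+n+'.png',cv2.cvtColor(im,cv2.COLOR_RGB2BGR))
def ray(cam,u,v,z):
    c=get_calibration(cam);R=np.array(c['R']);t=np.array(c['t'])
    d=R.T@np.array([(u-c['cx'])/c['fx'],(v-c['cy'])/c['fy'],1]);o=-R.T@t
    return o+d*(z-o[2])/d[2]
E
python3 - <<'E'
from h import *
a=get_image("top");b=get_image("scene")
save('t0',a);save('s0',b)
for n,z in [("earth_box",27),("dome",40),("strap_stud",35),("heat_sink",45),("board",24),("flux_bottle",45),("memory_card_1",9),("screwdriver",12)]:
  for cam in ("top","scene"):
    for r in spot_in(n,cam)[:4]:
        e=r['extent'];print(n,cam,round(r['score'],2),np.round(e),np.round(ray(cam,e[0],e[1],z)))
o=get_obs();print(o['t'],o['wrist_force'],o['ee_rot'])
E
```

```text
earth_box top 0.81 [201. 248.  34.  24.] [425. 221.  27.]
earth_box top 0.72 [292. 288.  34.  23.] [341.  13.  27.]
earth_box top 0.64 [248. 194.  50.  29.] [552. 120.  27.]
earth_box scene 0.77 [261. 183.  31.  22.] [358.  -3.  27.]
earth_box scene 0.65 [354. 188.  34.  35.] [564.  98.  27.]
earth_box scene 0.6 [326. 162.  16.  18.] [439. 185.  27.]
dome top 0.58 [238. 194.  17.  18.] [548. 140.  40.]
dome top 0.43 [284. 281.   9.  12.] [356.  30.  40.]
dome top 0.26 [256. 235.  30.  18.] [457.  97.  40.]
dome scene 0.53 [355. 176.  12.  10.] [549. 136.  40.]
strap_stud top 0.46 [262. 195.   6.   9.] [549.  86.  35.]
heat_sink top 0.67 [392. 186.  21.  18.] [ 576. -209.   45.]
heat_sink scene 0.91 [291. 254.  31.  22.] [ 586. -223.   45.]
board top 0.74 [404. 183.  87.  67.] [ 586. -243.   24.]
board scene 0.69 [286. 285. 115.  80.] [ 612. -282.   24.]
flux_bottle top 0.77 [318. 239.  14.  16.] [450. -43.  45.]
flux_bottle top 0.27 [332. 179.  34.  11.] [588. -73.  45.]
flux_bottle scene 0.66 [281. 199.  12.  35.] [459. -63.  45.]
flux_bottle scene 0.31 [285. 282. 116.  81.] [ 621. -297.   45.]
memory_card_1 top 0.73 [257. 232.  27.  19.] [465.  99.   9.]
memory_card_1 top 0.65 [251. 158.  27.  14.] [641. 119.   9.]
memory_card_1 scene 0.56 [360. 176.  15.  10.] [536. 196.   9.]
memory_card_1 scene 0.52 [318. 188.  30.  14.] [473.  80.   9.]
memory_card_1 scene 0.5 [380. 203.  16.  16.] [636.  98.   9.]
screwdriver top 0.86 [332. 179.  35.  10.] [594. -73.  12.]
screwdriver scene 0.58 [331. 235.  28.  22.] [602. -87.  12.]
0.9 [-0.68151134  0.49473377  0.82149051] [-1.79999309e+02 -4.92398063e-04  1.43127034e+01]
```

View pics/t0.png

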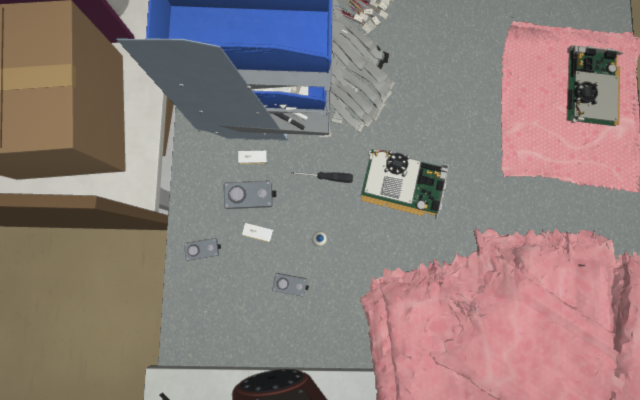

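View pics/s0.png

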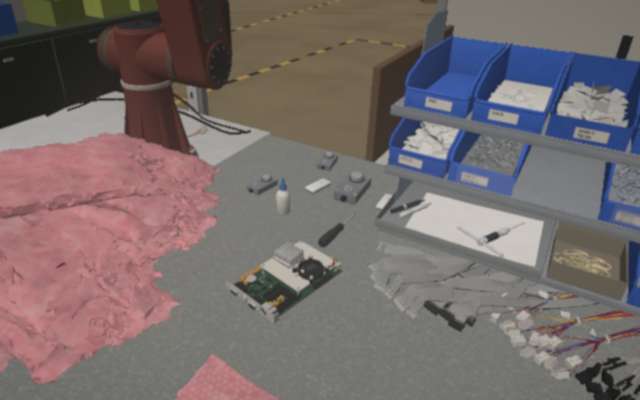

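The things that look like the earth box are at top px (201,248), (292,288) and (248,194). The last is largest (50 px against 34), lies between the two memory modules, and so fits. The board on the bare bench is at (404,183); the one at (595,85) lies on the foam and is not meant. I'll confirm with the wrist camera.

```bash
cat >> h.py <<'E'
from scipy.spatial.transform import Rotation as Ro
def wray(o,u,v,z):
    c=get_calibration("wrist");M=np.array(c['mount']);Rt=Ro.from_euler('xyz',o['ee_rot'],degrees=True).as_matrix()
    d=Rt@M[:3,:3]@np.array([(u-c['cx'])/c['fx'],(v-c['cy'])/c['fy'],1]);p=Rt@M[:3,3]+np.array(o['tcp_pos'])
    return p+d*(z-p[2])/d[2]
E
python3 - <<'E'
from h import *
c=get_calibration("wrist");print(np.round(c['mount'],2),c['fx'])
print(ray("top",330,135,0),ray("scene",380,228,0),ray("top",165,210,0))
t0=get_obs()['t']
goto([530,120,230],[180,0,0])
grip(0)
o=get_obs();im=get_image("wrist");save('w1',im)
print(o['t']-t0,o['tcp_pos'],o['ee_rot'],o['wrist_force'])
for n,z in [("earth_box",27),("dome",46),("strap_stud",37),("memory_card_1",9)]:
    for r in spot_in(n,"wrist")[:3]:
        e=r['extent'];print(n,round(r['score'],2),np.round(e),np.round(wray(o,e[0],e[1],z),1))
E
```

```text
[[ 0.0000e+00 -9.5000e-01 -3.1000e-01  7.9030e+01]
 [ 1.0000e+00  0.0000e+00 -0.0000e+00  1.3000e-01]
 [ 0.0000e+00 -3.1000e-01  9.5000e-01 -1.4237e+02]
 [ 0.0000e+00  0.0000e+00  0.0000e+00  1.0000e+00]] 276.4945109129826
[705.05061837 -68.41358892   0.        ] [673.9644022   11.89208931   0.        ] [511.94801344 317.1405303    0.        ]
3.6416999999999997 [529.98678962 120.04323764 230.00265653] [-1.79998151e+02 -1.28567910e-03  3.70585909e-03] [-0.56625715 -0.80244831  0.26026778]
earth_box 0.87 [392. 284.  48.  16.] [370.4  20.5  27. ]
earth_box 0.64 [252. 248.  58.  35.] [428.6 218.8  27. ]
earth_box 0.59 [326. 159.  93.  46.] [551.9 116.7  27. ]
dome 0.78 [302. 164.  27.  31.] [549.9 145.3  46. ]
dome 0.58 [238. 255.  20.  17.] [428.4 232.5  46. ]
strap_stud 0.64 [348. 159.  15.  16.] [553.8  89.7  37. ]
strap_stud 0.4 [267. 249.   8.   7.] [432.6 195.1  37. ]
memory_card_1 0.96 [325.  82.  57.  29.] [643.4 117.4   9. ]
memory_card_1 0.78 [339. 218.  47.  28.] [465.8  97.2   9. ]
```

View pics/w1.png

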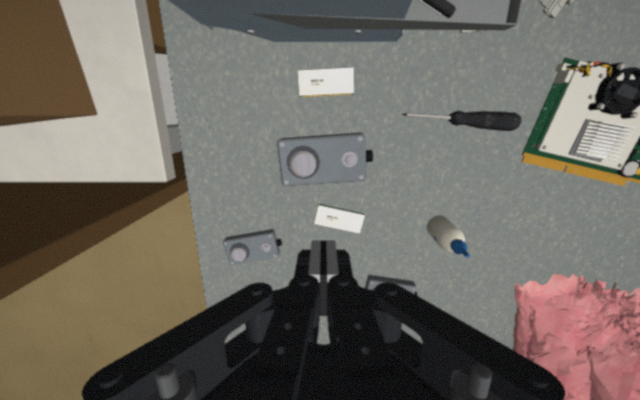

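The wrist picture shows the large box at (323,159) with its dome at (302,163) and stud at (349,159); the smaller look-alikes are at (252,247) and (392,284). I'll take a closer look for an exact dome position.

Run:
```python
from h import *
move_l([500,140,120],speed=150)
o=get_obs();im=get_image("wrist");
for n,z in [("earth_box",27),("dome",40),("strap_stud",32)]:
    for r in regions_of(n,"wrist")[:2]:
        e=r['extent'];m=cv2.moments(r['region'].astype(np.uint8),True);u,v=m['m10']/m['m00'],m['m01']/m['m00']
        print(n,round(r['score'],2),np.round(e),np.round(wray(o,e[0],e[1],z),1),np.round(wray(o,u,v,z),1))
save('w2',cv2.resize(im[40:240,200:440],None,fx=3,fy=3))
print(o['t'],get_obs()['wrist_force'])
```

```text
earth_box 0.77 [433. 330.  57.  23.] [361.1  24.3  27. ] [359.1  40.8  27. ]
earth_box 0.74 [532. 261.  92.  70.] [442.7 -61.6  27. ] [445.1 -56.3  27. ]
dome 0.89 [223. 284.  25.  21.] [426.2 234.1  40. ] [429.8 232.8  40. ]
dome 0.65 [317. 153.  42.  45.] [548.7 144.9  40. ] [549.6 145.   40. ]
strap_stud 0.66 [386. 144.  28.  25.] [554.5  88.   32. ] [553.9  88.   32. ]
strap_stud 0.44 [264. 273.  11.  11.] [432.9 196.6  32. ] [434.2 197.8  32. ]
5.7167 [-0.34720191 -0.29525834  0.02580608]
```

View pics/w2.png

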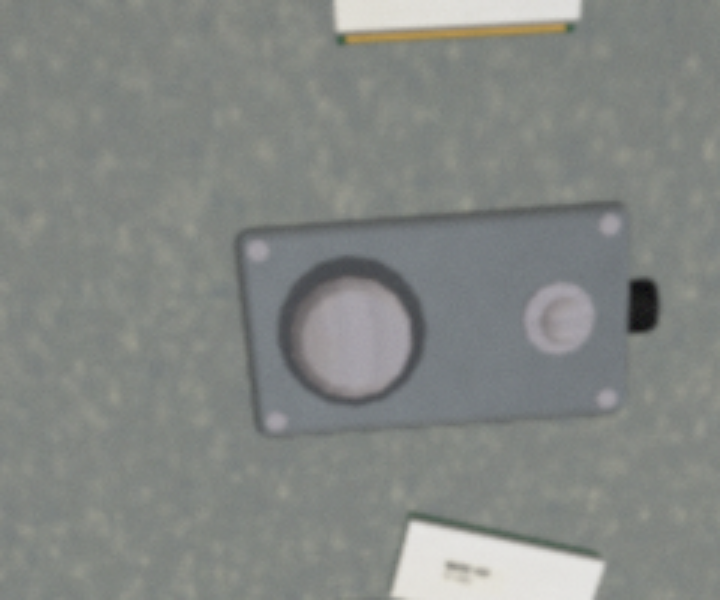

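The crop shows the large box with its crown at crop (355,338) = image (318,153), and the stud apart at crop (560,318). The dome axis is at about (548.5, 144.5). Next is the push, watching the force.

```bash
cat >> h.py <<'E'
def fz(n=4):
    s=[]
    for _ in range(n): s.append(get_obs()['wrist_force'][2]); wait(0.02)
    return np.mean(s)
E
python3 - <<'E'
from h import *
x,y=548.5,144.5
goto([x,y,75],[180,0,0]); move_l([x,y,52],speed=60); wait(.3)
b=fz(8); z=52; zc=None
while z>38:
    z-=1 ; move_l([x,y,z],speed=25); f=fz(3)-b; tz=get_obs()['tcp_pos'][2]
    print(z,round(tz,2),round(f,2))
    if zc is None and abs(f)>2: zc=z
    if abs(f)>8 or (zc and zc-z>=4): break
print(get_obs()['wrist_force'],b)
move_l([x,y,75],speed=80)
move_l([x-40,y,130],speed=150)
im=get_image("wrist");o=get_obs();save('w3',cv2.resize(im[40:240,200:440],None,fx=3,fy=3));print(o['t'])
E
```

```text
51 50.92 0.23
50 49.92 0.04
49 48.93 -0.2
48 47.94 -0.03
47 46.95 -0.03
46 46.05 0.74
45 45.19 2.31
44 44.15 2.8
43 43.04 2.95
42 41.97 3.11
41 40.99 2.94
[-0.06485278 -0.03190909  3.46974101] -0.1556324684143429
11.7833
```

View pics/w3.png

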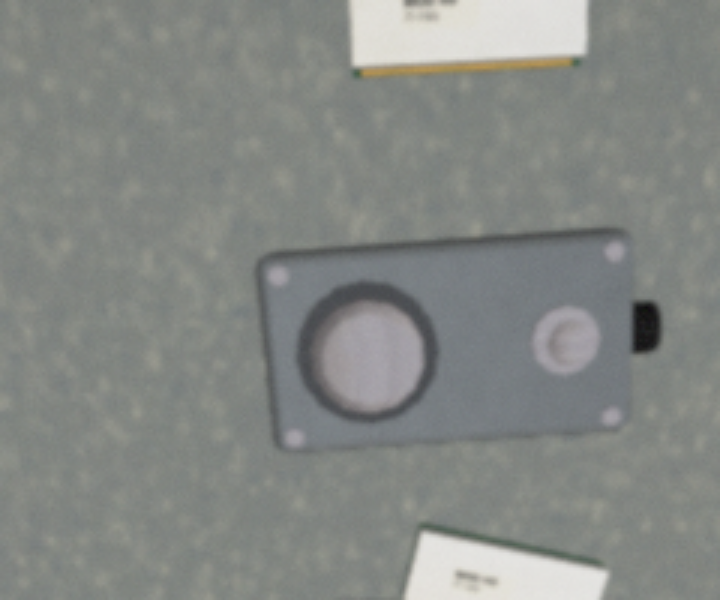

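The dome (crop (370,357)) now sits nearly concentric in its collar. It followed the fingers about 5 mm at 3 N, so it is in. Next is the heat sink.

Run:
```python
from h import *
move_l([508,144,180],speed=200)
goto([525,-215,140],[180,0,0])
o=get_obs();im=get_image("wrist");print(o['t'],o['tcp_pos'])
for n,z in [("heat_sink",45),("heat_sink",35),("board",24),("flux_bottle",45)]:
    for r in regions_of(n,"wrist")[:2]:
        e=r['extent'];m=cv2.moments(r['region'].astype(np.uint8),True);u,v=m['m10']/m['m00'],m['m01']/m['m00']
        print(n,round(r['score'],2),np.round(e),np.round(wray(o,e[0],e[1],z),1),np.round(wray(o,u,v,z),1))
save('w4',cv2.resize(im[30:250,200:490],None,fx=2.7,fy=2.7))
```

```text
13.5417 [ 525.01502303 -213.90928903  139.6405441 ]
heat_sink 0.76 [323. 146.  55.  57.] [ 576.2 -214.1   45. ] [ 577.4 -214.4   45. ]
heat_sink 0.76 [323. 146.  55.  57.] [ 575.  -214.1   35. ] [ 576.3 -214.4   35. ]
board 0.85 [370. 122. 228. 180.] [ 595. -256.   24.] [ 598.6 -248.7   24. ]
flux_bottle 0.69 [156. 272.  68.  66.] [452.9 -49.7  45. ] [457.  -52.1  45. ]
```

View pics/w4.png

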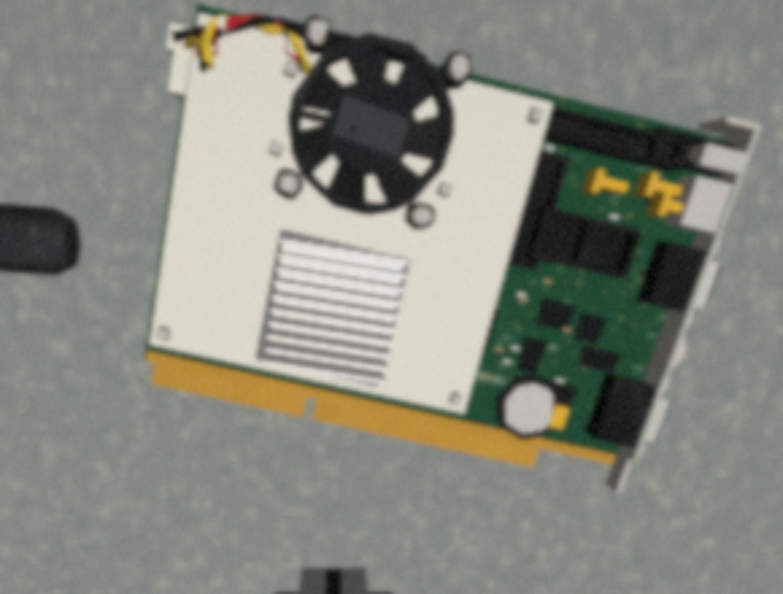

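The heat sink's top shows at crop (333,308) = image (323.4,144), with the fan well clear at crop (372,124). Its centre is near (577.5, -214.7).

Run:
```python
from h import *
x,y=577.5,-214.7
goto([x,y,80],[180,0,0]); move_l([x,y,50],speed=60); wait(.4)
print(get_obs()['tcp_pos'])
b=fz(8); z=50
while z>40:
    z-=.5 ; move_l([x,y,z],speed=15); f=fz(3)-b
    print(z,round(get_obs()['tcp_pos'][2],2),round(f,2))
    if abs(f)>3: break
wait(1.0); f=fz(4)-b; print('held',f,get_obs()['tcp_pos'])
move_l([x,y,75],speed=50)
move_l([525,-215,140],speed=150); wait(.3)
im=get_image("wrist");o=get_obs()
for r in regions_of("heat_sink","wrist")[:1]: print(r['extent'])
save('w5',cv2.resize(im[30:250,200:490],None,fx=2.7,fy=2.7));print(o['t'],o['wrist_force'])
```

```text
[ 577.71104158 -214.783168     50.28455794]
49.5 49.43 0.69
49.0 48.99 0.35
48.5 48.47 -0.13
48.0 47.96 0.29
47.5 47.47 0.88
47.0 46.96 -0.03
46.5 46.47 0.33
46.0 45.96 0.39
45.5 45.49 0.35
45.0 45.01 0.03
44.5 44.65 1.4
44.0 44.2 2.42
43.5 43.75 3.43
held 4.310893030330923 [ 577.58166973 -214.7521915    43.55652084]
[323.9, 144.3, 55.9, 53.5]
22.2 [ 0.9061235  -0.57060457  1.2439769 ]
```

View pics/w5.png

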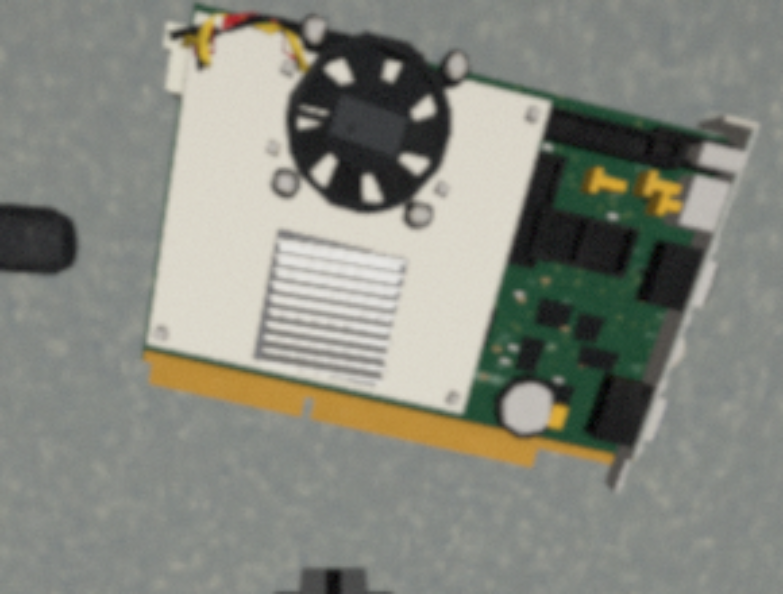

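The heat sink (crop centre (331,308)) has not shifted relative to the board, and it was held for about a second at about 4 N. The tool is clear, so I'm handing in.

```bash
python3 -c "
from station import *
print(sign_off())"
```

```text
the job is handed in; nothing more can be done
None
```

I pushed the dome in about 5 mm (about 3 N), then pressed the heat sink for about a second (about 4 N), withdrew, and handed the job in at about 22 s on the robot's clock; no verdict was returned.

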